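Park a wooden craft ball behind the sprung gate of a painting tray

ROBOT

A 7-joint arm with a two-finger parallel gripper is mounted at the origin on the work surface. World frame = base frame: x ahead of the robot, y to its left, z up, the work surface at z = 0. Lengths are in m, angles in rad, forces in N, time in s.
With the tool pointing down it reaches from about 0.4 to 0.875 m from the base axis. Payload 19.3 kg.
Tool frame: the origin (TCP) lies midway between the tips of the shut fingers; the grasp point (between the pads) lies 19 mm behind it (bot.pinch_z is the distance from the TCP to the grasp point, in m); z points along the fingers, y is the line along which they close (so a half turn about z gives the same grasp; the last joint's range is limited). The gripper opens to 85 mm and grips with 20 to 120 N. Pads are 22 mm wide; open, the fingers measure 114 mm over their backs; the gripper's body (76 mm by 85 mm) begins 54 mm behind the grasp point. The pads swing forward as they close: fully open they stand 13 mm farther back than shut.
Start: joints at [1.181, 0.521, -0.036, 1.599, 0.021, 1.021, -0.113], TCP at [0.196, -0.593, 0.231] pointing down, gripper open.
Joint ranges: [-2.91, 2.91], [-0.3, 2.13], [-1.5, 1.42], [0.17, 2.43], [-1.26, 4.41], [0.16, 1.93], [-2.52, 2.52]. Speed limits (rad/s): [1.89, 1.89, 2.39, 2.39, 3.01, 3.01, 3.01].

INTERFACE

Orientations are given as [roll, pitch, yaw] about the fixed x, y, z axes, in that order (R = Rz(yaw) Ry(pitch) Rx(roll)).
In Python, from workcell import observe, viewer, bot gives the robot as it stands. The module is installed in compiled form; this text tells all that it offers.
- The arm moves only by the tool play_rows, never from a script. Its argument "motion" is a list of rows, each a list of 7 numbers: the shift along the tool's x, y, z in cm, then the turn, a rotation vector about the tool's x, y, z in rad, then the opening, from -1 (shut) to 1 (fully open), so that 0 is half open. A call has exactly 5 rows; each row is the pose to reach, as a shift and turn from the pose commanded when the call began, along the tool's axes at that moment; what a row does not reach only later rows make up. A row lasts 1/10 s, in which the tool goes at most 50 mm and 8.59 degrees, less where a joint would pass 70% of its speed; a pose out of reach is approached as far as the arm can. A call with a gripper value outside its range is refused whole. The fingers move at their own pace and stop on an object; "squeeze" is the grip in N (left out, the last holds). Time passes only in rows, so rows that repeat a pose let the fingers close, or fill a call up. It gives the time, the measured TCP pose, the force, the opening and the grip force at its end, in the units of the state.
- observe(): the state, without advancing time (a new reading comes with each control period).
- viewer.grab_frame(name): name is "side" or "top" or "wrist"; returns (picture, depth): 480x640x3 uint8, red, green, blue; 480x640 float32, m along the optical axis (not along the pixel's ray), 0 where there is no reading.
- viewer.camera_info(name): a dict with "fx", "fy", "cx", "cy" (pixels), "R" (3x3) and "t" (3): a world point X has camera coordinates R X + t. Camera axes: x right, y down, z forward; pixel columns grow to the right and rows downward; lengths in m; the calibration is good to about 2 mm. A picture is of the moment at which its call begins: read the wrist's pose just before it. camera_info takes no time and is no camera call; for the wrist camera it gives the pose at the moment of the call.
- bot.job_done(): hands the job in; it is judged then, once.
The state is a dict: "clock": time; "qpos": joint angles; "qd": joint speeds; "joint_efforts": joint torques, N m; "position": TCP position; "tool_rot": TCP orientation; "force": force on the tool from outside, world axes, zero at the start; "moment": the same for the moment, N m; "grip_width": finger opening in m; "finger_force": force on a finger pad.
Only numpy, scipy, OpenCV 4.12 (cv2) and the standard library are available. Lean on these libraries where they do the work, as an engineer would, in place of code of your own. Each camera call takes 0.05 s, during which the arm holds its last target. There are 200 camera calls.

TASK

Park the loose white-primed wooden ball on the painting tray: nudge it along the tray floor, in through the little sprung double gate, and on until it drops into the empty cup, with the gate swung shut again behind it. Its primer is tacky, so only nudge it: do not grip it, press hard on it or lift it. Leave the ball that is already parked and the paint bottles and brush as they are.

Things in the scene. Friction and masses are not known exactly. Their poses are not given: they have to be found in the camera images.
- tray: Flat pale wooden painting tray, fixed to the desk, 320 mm (its x) by 210 mm (its y), floor 14 mm above the desk. Origin: centre of its underside, at desk height; z up. A cross fence at x = 0 divides it into an open apron (x below 0) and the pen (x above 0). A low rim, 6 mm thick and 10 mm above the tray floor, runs round it just inside its edge.
- gate (a point): Middle of the gateway in the cross fence, on the tray floor; axes as the tray's (+x leads into the pen). The fence runs along the tray's y, 8 mm thick, 30 mm above the tray floor; the gateway in its middle is 86 mm wide and closed by two sprung leaves.
- leaf_left (a joint): Left leaf (+y side) of the gate, rad: 0 shut, up to 1.5 as it swings into the pen, the only way it opens. Wooden, 38 mm long, 6 mm thick, from 2 to 29 mm above the tray floor, hinged upright at tray y = +41 mm. A weak damped spring (under 0.5 N at its tip) swings it shut in about 2 s once free.
- leaf_right (a joint): Right leaf (-y side) of the gate, the mirror image, hinged at tray y = -41 mm; 0 shut, grows to 1.5 as it swings into the pen.
- ball_center (a point): Centre of the loose ball to be parked: wood under matt white primer, 40 mm diameter, about 24 g; starts on the apron. Centre 20 mm above the tray floor while it rolls, about 13 mm above it when it sits in a cup. It rolls with some resistance: nudged at 20 mm/s it stops within a few mm, struck at 100 mm/s it runs on 20 to 30 mm.
- felt: Thin grey felt disc, 27 mm diameter, on the bottom of the empty cup, the one to fill. Origin: on the cup's axis, 12 mm below the tray floor. The pen has two such cups, round recesses of 30 mm diameter and 12 mm depth, at tray x = +115 mm, y = -50 and +50 mm; the other one is taken by the parked ball.
- parked_center (a point): Centre of the ball already parked in the other cup: the same kind of ball, 40 mm. Leave it.
- paint_black_cap: Bystander: paint bottle, 38 mm diameter, 105 mm high, black cap, standing loose on the desk. Origin: centre of its underside.
- paint_white_cap: Bystander: the same bottle with a white cap. Origin: centre of its underside.
- paint_brush: Bystander: a 200 mm paint brush lying on the desk. Origin: its middle, at desk height.
Mind the look-alikes: they are no part of the job. Leave any green or red look-alike of the part that bears ball_center alone.

How it is judged:
On the way:
1. the loose ball is pushed in through the gate, a leaf swinging open for it (x of ball_center in the frame of tray between 0.015 and 0.08 m and value of joint any of leaf_left, leaf_right above 0.25 rad), for 0.05 s.
At the end, for the whole second after the job is handed in: The loose ball sits at rest in the cup with the felt disc, its centre within 5 mm of the cup's axis and no more than 30.5 mm above the desk (about 27 mm when seated), both gate leaves are shut to within 0.1 rad, and the parked ball is still in its own cup within 6 mm (horizontal distance between ball_center and felt below 0.005 m and height (world z) of ball_center below 0.0305 m and linear speed of ball below 0.02 m/s and value of joint each of leaf_left, leaf_right below 0.1 rad and distance of parked_center from where it was at the start of the episode below 0.006 m); the robot touches nothing.
It fails at once if the loose ball is lifted more than 16 mm off the tray floor (height (world z) of ball_center above 0.05 m).
It fails at once if the loose ball is gripped or pressed with more than 8 N (contact force between the fingers and ball above 8 N).
It fails at once if the parked ball is knocked out of place by more than 10 mm (distance of parked_center from where it was at the start of the episode above 0.01 m).
It fails at once if a paint bottle or the brush is shifted by more than 15 mm (distance of any of paint_black_cap, paint_white_cap, paint_brush from where it was at the start of the episode above 0.015 m).
It also fails if it takes over 61 s, if anything falls off the work surface, if the arm or the gripper's body presses on something with over 40 N, if the wrist force passes 120 N, or if a joint passes its speed limit or range.

## Working session

There is one attempt and no reset: what is moved stays moved. The work goes in short steps, Python scripts to look and compute and a tool call to move; the robot and the scene stay as the last step left them, time stands still between calls to the robot, and variables do not carry over. Pictures are saved under pics/ and viewed, at most 10 in all, crops included, and the job is handed in when it is done.

Besides the shell and the picture viewer there is one more tool, called after ">>>" as name([rows], argument=value, ...), one row to a line, values as JSON. play_rows: Moves the arm, as the interface text tells. Its arguments: {"type":"object","properties":{"motion":{"type":"array"},"squeeze":{"type":"number"}},"required":["motion"]}

```bash
mkdir -p pics; python3 - <<'E'
from workcell import observe, viewer, bot
import cv2,numpy as np
for n in ("top","side"):
    p,d=viewer.grab_frame(n); cv2.imwrite(f"pics/{n}0.png",p[:,:,::-1]); np.save(f"pics/{n}0d.npy",d)
    c=viewer.camera_info(n); print(n,c)
s=observe(); print(s['clock'],s['position'],s['tool_rot'],s['grip_width'])
E
```

```text
top {'fx': 594.0468287565, 'fy': 594.0468287565, 'cx': 324.392203146078, 'cy': 241.34355591700577, 'R': array([[-0.00334957, -0.99992145,  0.01207785],
       [-0.99043453,  0.00165123, -0.13797363],
       [ 0.13794285, -0.01242447, -0.99036226]]), 't': array([-0.0121183 ,  0.59863586,  1.18112427])}
side {'fx': 436.82896978704696, 'fy': 436.82896978704696, 'cx': 311.8610785747121, 'cy': 243.13887716166286, 'R': array([[-0.94806349, -0.31786925,  0.01160873],
       [-0.23995099,  0.69075664, -0.68211347],
       [ 0.20880409, -0.6494724 , -0.73115419]]), 't': array([0.54188361, 0.19505326, 0.82190754])}
0.1 [ 0.1963575  -0.59303048  0.2307877 ] [-3.14056208e+00  5.52056563e-05  3.19756540e-01] 0.08510342520066157
```

View pics/top0.png

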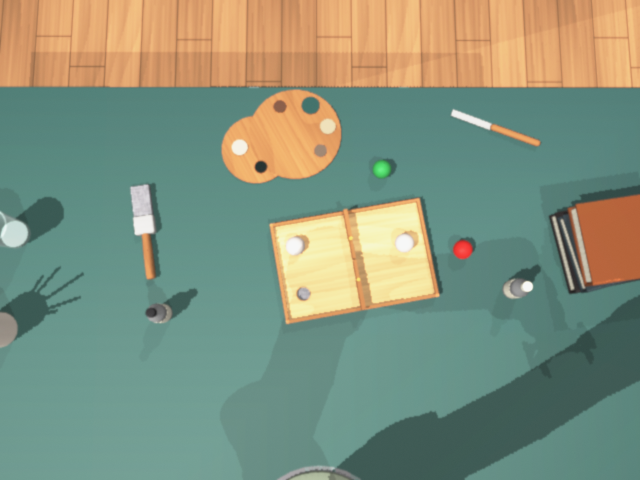

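View pics/side0.png

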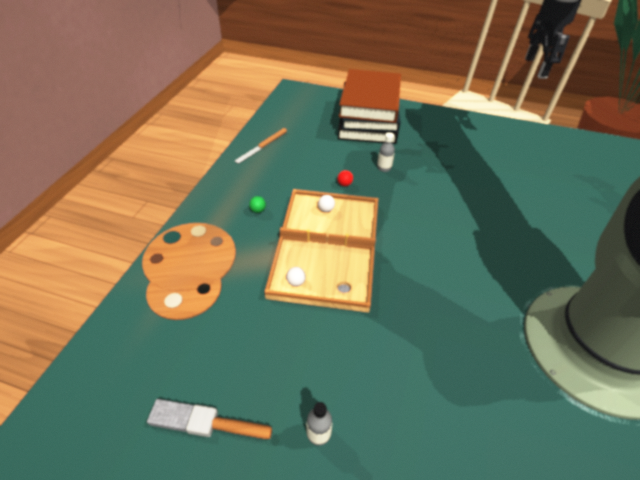

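The candidates for the loose ball in the top view are:
- White ball at (404,243) on the apron.
- White ball at (294,246), parked in the pen; the other cup shows grey felt at (304,294).
- Green ball at (382,169).
- Red ball at (463,249).
- White bottle cap at (526,287).
- White paint blob at (239,147).

I choose (404,243). In the side view it is the far ball at (327,203), across the fence from the felt at (344,287).

```bash
cat > h.py <<'E'
from workcell import observe, viewer, bot
import cv2,numpy as np
def ray(c,u,v,z):
    d=c['R'].T@np.array([(u-c['cx'])/c['fx'],(v-c['cy'])/c['fy'],1]); o=-c['R'].T@c['t']
    return o+d*(z-o[2])/d[2]
def proj(c,X):
    x=c['R']@np.array(X)+c['t']; return np.array([c['fx']*x[0]/x[2]+c['cx'],c['fy']*x[1]/x[2]+c['cy']])
def blobs(m,amin=40):
    n,l,s,ce=cv2.connectedComponentsWithStats(m.astype(np.uint8)); return [(ce[i],s[i]) for i in range(1,n) if s[i,4]>=amin]
E
python3 - <<'E'
from h import *
for n,roi in (("top",(255,450,190,335)),("side",(260,385,180,315))):
    p=cv2.imread(f"pics/{n}0.png"); c=viewer.camera_info(n); hsv=cv2.cvtColor(p,cv2.COLOR_BGR2HSV)
    R=np.zeros(p.shape[:2],bool); R[roi[2]:roi[3],roi[0]:roi[1]]=1
    for nm,m,z in (("white",(hsv[...,1]<60)&(hsv[...,2]>130)&R,.034),("grey",(hsv[...,1]<70)&(hsv[...,2]<=150)&(hsv[...,2]>40)&R,.002)):
        for ce,s in blobs(m,25): print(n,nm,ce.round(1),s,ray(c,*ce,z).round(4),ray(c,*ce,.027).round(4))
    m=((hsv[...,0]<35)&(hsv[...,1]>60)&(hsv[...,2]>60)&R).astype(np.uint8)
    k=max(cv2.findContours(m,cv2.RETR_EXTERNAL,cv2.CHAIN_APPROX_NONE)[0],key=cv2.contourArea)
    q=cv2.approxPolyDP(cv2.convexHull(k),8,True)[:,0]
    for u in q: print(n,"corner",u,ray(c,*u,.024).round(4))
p=cv2.imread("pics/top0.png")[185:335,255:455]
cv2.imwrite("pics/crop0.png",cv2.resize(p,None,fx=4,fy=4,interpolation=cv2.INTER_CUBIC))
E
```

```text
top white [405.8 219.4] [391 216  26   7  71] [ 0.6457 -0.1837  0.034 ] [ 0.6469 -0.1848  0.027 ]
top white [372.5 229.3] [359 226  32   8 188] [ 0.6248 -0.1138  0.034 ] [ 0.626  -0.1145  0.027 ]
top white [291.6 243.1] [278 228  29  27 407] [0.596  0.0541 0.034 ] [0.597  0.0544 0.027 ]
top white [403.9 242.7] [395 234  19  19 284] [ 0.5965 -0.1786  0.034 ] [ 0.5975 -0.1796  0.027 ]
top white [376.2 244.8] [362 238  29  13 224] [ 0.5922 -0.121   0.034 ] [ 0.5931 -0.1217  0.027 ]
top white [288.2 301.4] [274 256  49  69 109] [0.476  0.0607 0.034 ] [0.4763 0.061  0.027 ]
top white [303.3 293.2] [298 288  12  12 117] [0.4926 0.0297 0.034 ] [0.493  0.0299 0.027 ]
top white [381.1 307.1] [363 304  38   7  40] [ 0.4638 -0.1291  0.034 ] [ 0.464  -0.1298  0.027 ]
top grey [345.1 272.5] [268 197 173 129 677] [ 0.5376 -0.0577  0.002 ] [ 0.5355 -0.0565  0.027 ]
top corner [419 198] [ 0.6932 -0.2141  0.024 ]
top corner [438 296] [ 0.4866 -0.2482  0.024 ]
top corner [286 323] [0.4324 0.0653 0.024 ]
top corner [270 223] [0.64  0.1   0.024]
side white [326.3 202.7] [319 195  16  16 207] [ 0.5964 -0
[... 186 characters left out ...]
93 0.0518 0.034 ] [0.5914 0.0466 0.027 ]
side white [343.6 288.1] [338 285  12   7  63] [0.4888 0.0501 0.034 ] [0.4898 0.0449 0.027 ]
side grey [352. 194.] [329 192  47   5  47] [ 0.554  -0.2687  0.002 ] [ 0.5484 -0.2398  0.027 ]
side grey [375.5 243.5] [375 231   2  26  27] [ 0.459  -0.1198  0.002 ] [ 0.4566 -0.096   0.027 ]
side grey [266.7 256.1] [260 234  19  45 389] [ 0.6778 -0.0035  0.002 ] [0.6679 0.0163 0.027 ]
side grey [339.  308.9] [321 307  37   5  37] [0.488  0.0789 0.002 ] [0.4846 0.0959 0.027 ]
side corner [293 189] [ 0.6928 -0.2131  0.024 ]
side corner [378 198] [ 0.4851 -0.2499  0.024 ]
side corner [368 312] [0.4302 0.0826 0.024 ]
side corner [265 297] [0.631  0.1144 0.024 ]
```

View pics/crop0.png

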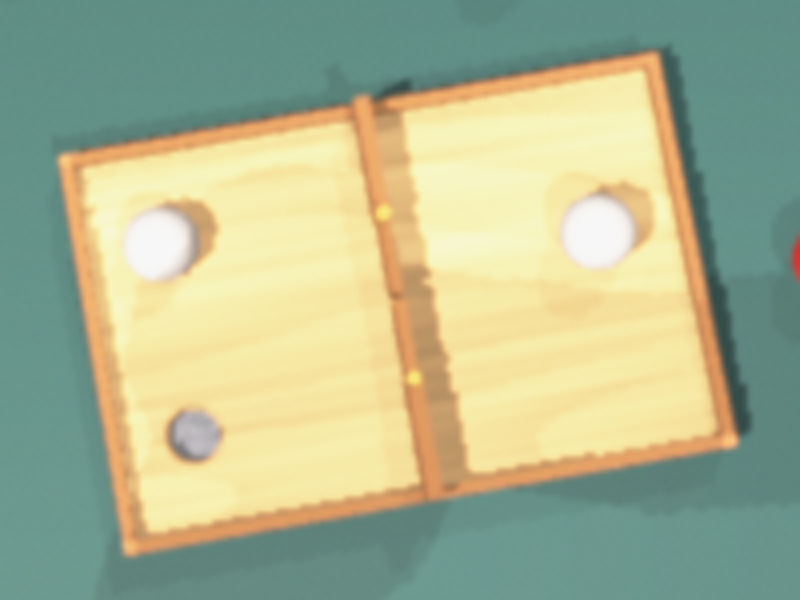

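The crop confirms it. The loose white ball is at crop (600,232), full-frame (405,243), and the felt cup is at crop (194,434). The leaf hinges are at (383,213) and (413,378), and the gate is shut. The tray corners give 318 x 210 mm, and the felt agrees with the tray pose to within 1 mm.

Plan: hold the fingers part open, about 25 mm, as a V behind the ball and push it along tool x.

```bash
cat >> h.py <<'E'
O=np.array([.563,-.0742]); A=np.deg2rad(99.7)
M=np.array([[np.cos(A),-np.sin(A)],[np.sin(A),np.cos(A)]])
t2w=lambda p:O+M@np.array(p); w2t=lambda p:M.T@(np.array(p)[:2]-O)
def pose():
    s=observe(); return np.r_[s['position'],s['tool_rot'][2]],s
def rel(a,b):  # a,b: x,y,z,yaw world -> tool shift cm, rotz
    c,s=np.cos(a[3]),np.sin(a[3]); d=np.array(b)-a
    return np.r_[np.array([c*d[0]+s*d[1],s*d[0]-c*d[1],-d[2]])*100,-((d[3]+np.pi)%(2*np.pi)-np.pi)]
def tp(ball,hd,back,z): # tool pose with ball centre `back` ahead of TCP; heading deg in tray
    h=np.deg2rad(hd); p=t2w(np.array(ball)-back*np.array([np.cos(h),np.sin(h)])); return np.r_[p,z,A+h]
E
python3 - <<'E'
from h import *
b=w2t([.5965,-.1787]);f=w2t(ray(viewer.camera_info("top"),303.3,293.2,.002)[:2]);print("ball",b,"felt",f)
a,s=pose(); e=tp(b,7.8,.034,.12); print(a,e)
for k in range(3):
    n=a+(e-a)/(3-k); print(rel(a,n).round(3)); a=n
E
```

```text
ball [-0.10865041 -0.01541393] felt [0.1148067  0.05008438]
[ 0.1963575  -0.59303048  0.2307877   0.31975654] [ 0.606724   -0.21112638  0.12        1.87622895]
[16.987 -7.785  3.693 -0.519]
[18.612  1.663  3.693 -0.519]
[15.338 10.673  3.693 -0.519]
```

>>> play_rows([
  [3.4,-1.56,0.2,0,0,-0.104,-0.4],
  [6.8,-3.1,0.4,0,0,-0.208,-0.4],
  [10.2,-4.67,0.6,0,0,-0.312,-0.4],
  [13.6,-6.23,0.8,0,0,-0.416,-0.4],
  [17.0,-7.8,1.0,0,0,-0.52,-0.4],
])

```text
clock: 0.6
position: [0.3342, -0.4646, 0.2211]
tool_rot: [-3.141, -0.0, 0.844]
force: [0.3, 0.3, -0.0]
grip_width: 0.0257
finger_force: 0.0
```

>>> play_rows([
  [3.7,0.33,0.4,0,0,-0.104,-0.4],
  [7.4,0.66,0.8,0,0,-0.208,-0.4],
  [11.1,1.0,1.2,0,0,-0.312,-0.4],
  [14.8,1.33,1.6,0,0,-0.416,-0.4],
  [18.6,1.7,2.0,0,0,-0.52,-0.4],
])

```text
clock: 1.1
position: [0.4709, -0.3376, 0.201]
tool_rot: [-3.141, -0.0, 1.364]
force: [0.4, -0.5, 0.6]
grip_width: 0.0258
finger_force: 0.0
```

>>> play_rows([
  [3.1,2.1,1.6,0,0,-0.104,-0.4],
  [6.1,4.3,3.2,0,0,-0.208,-0.4],
  [9.2,6.4,4.8,0,0,-0.312,-0.4],
  [12.3,8.5,6.4,0,0,-0.416,-0.4],
  [15.3,10.7,8.0,0,0,-0.52,-0.4],
])

```text
clock: 1.6
position: [0.6076, -0.2102, 0.1203]
tool_rot: [-3.141, -0.0, 1.884]
force: [0.2, -0.8, 0.5]
grip_width: 0.0256
finger_force: 0.0
```

```bash
python3 - <<'E'
from h import *
p,d=viewer.grab_frame("wrist"); cv2.imwrite("pics/w1.png",p[:,:,::-1]); c=viewer.camera_info("wrist")
a,s=pose(); print(s['clock'],a,s['tool_rot'],s['grip_width'],s['force'])
b=tp(w2t([.5965,-.1787]),7.8,.034,.12); print(rel(a,b).round(3))
print("proj ball",proj(c,[.5965,-.1787,.034]),"felt",proj(c,[*t2w([.115,.05]),.002]), "gate",proj(c,[*t2w([0,0]),.044]))
hsv=cv2.cvtColor(p,cv2.COLOR_RGB2HSV)
for ce,q in blobs((hsv[...,1]<50)&(hsv[...,2]>150),150): print(ce.round(1),q,ray(c,*ce,.034).round(4))
E
```

```text
1.65 [ 0.61072743 -0.20405839  0.11791249  1.89652086] [ 3.14063429 -0.00426334  1.89652086] 0.025534105228813834 [-2.55670008  8.8088502  -4.34224715]
[-0.542 -0.605 -0.209  0.02 ]
proj ball [303.00403793 201.39641656] felt [ 235.89731604 -311.96383101] gate [304.42235496 -40.17054733]
[312.5 190.1] [ 277  154   73   74 4168] [ 0.5994 -0.1713  0.034 ]
```

View pics/w1.png

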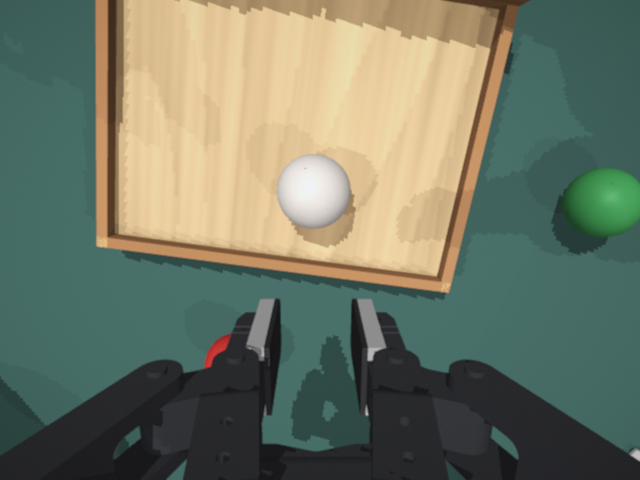

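The wrist view shows the loose ball at (313,190), just ahead of the fingertips at about (265,310) and (365,310). The arm was still settling, so I'll let it settle and measure again.

>>> play_rows([
  [0,0,0,0,0,0,-0.4],
  [0,0,0,0,0,0,-0.4],
  [0,0,0,0,0,0,-0.4],
  [0,0,0,0,0,0,-0.4],
  [0,0,0,0,0,0,-0.4],
])

```text
clock: 2.15
position: [0.6066, -0.2122, 0.1217]
tool_rot: [3.141, 0.001, 1.879]
force: [-0.2, -0.4, -0.5]
grip_width: 0.0254
finger_force: 0.0
```

```bash
cat >> h.py <<'E'
def wball():
    c=viewer.camera_info("wrist"); p,d=viewer.grab_frame("wrist"); hsv=cv2.cvtColor(p,cv2.COLOR_RGB2HSV)
    return [(ce.round(1),q[4],ray(c,*ce,.034)) for ce,q in blobs((hsv[...,1]<50)&(hsv[...,2]>150),400)]
def tball(z=.034):
    c=viewer.camera_info("top"); p,d=viewer.grab_frame("top"); hsv=cv2.cvtColor(p,cv2.COLOR_RGB2HSV)
    return [(ce.round(1),q[4],w2t(ray(c,*ce,z)).round(4)) for ce,q in blobs((hsv[...,1]<25)&(hsv[...,2]>200)&(np.arange(480)[:,None]<320)&(np.arange(480)[:,None]>200)&(np.arange(640)[None]>270)&(np.arange(640)[None]<435),60)]
E
python3 - <<'E'
from h import *
a,s=pose(); print(s['clock'],a,s['tool_rot'],s['force'],np.abs(s['qd']).max())
for x in wball(): print(x,w2t(x[2][:2]))
for x in tball(): print(x)
print(rel(a,tp(w2t([.5965,-.1787]),7.8,.034,.026)).round(3))
E
```

```text
2.15 [ 0.60661817 -0.21220801  0.12169871  1.87862464] [3.14132868e+00 5.29009527e-04 1.87862464e+00] [-0.22193439 -0.40016969 -0.50260044] 0.0031947008999418
(array([314.9, 186.6]), np.int32(4141), array([ 0.59676189, -0.17801328,  0.034     ])) [-0.10801763 -0.01578778]
(array([403.9, 242.7]), np.int32(236), array([-0.1085, -0.0154]))
(array([293.7, 245.6]), np.int32(208), array([ 0.1176, -0.0484]))
[1.00e-01 4.30e-02 9.57e+00 2.00e-03]
```

Both cameras agree on the ball to within 1 mm: tray (-108, -15.6). I'll descend behind it.

>>> play_rows([
  [0,0.03,2.5,0,0,0,-0.4],
  [0,0.03,5.0,0,0,0,-0.4],
  [0,0.03,7.2,0,0,0,-0.4],
  [0,0.03,8.8,0,0,0,-0.4],
  [0,0.03,9.5,0,0,0,-0.4],
])

```text
clock: 2.75
position: [0.6066, -0.2113, 0.0249]
tool_rot: [-3.14, -0.001, 1.88]
force: [-1.3, 0.8, -1.2]
grip_width: 0.0257
finger_force: 0.0
```

```bash
python3 - <<'E'
from h import *
p,d=viewer.grab_frame("wrist"); cv2.imwrite("pics/w2.png",p[:,:,::-1])
a,s=pose(); print(s['clock'],a,s['force'],s['grip_width'])
for x in tball(): print(x)
# path: gentle turn
h0=7.8
wp=[((-.085,-.0115),7.8),((-.060,-.008),7.8),((-.035,-.0046),7.8),((-.01,-.0012),7.8),((.012,.0025),12),((.033,.009),18),((.054,.0185),23),((.074,.0285),27),((.092,.0375),27),((.103,.0435),27),((.107,.0455),27)]
c=a
for b,h in wp:
    n=tp(b,h,.027,.026); print(b,rel(c,n).round(2)); c=n
E
```

```text
2.8 [ 0.60652192 -0.21126166  0.02471387  1.8797568 ] [-0.86765925  0.39963153 -0.90530583] 0.025581375169285436
(array([403.7, 243. ]), np.int32(231), array([-0.1081, -0.0149]))
(array([293.7, 245.6]), np.int32(214), array([ 0.1176, -0.0484]))
(-0.085, -0.0115) [ 3.1  -0.03 -0.13  0.  ]
(-0.06, -0.008) [ 2.52 -0.01 -0.   -0.  ]
(-0.035, -0.0046) [ 2.52  0.   -0.   -0.  ]
(-0.01, -0.0012) [ 2.52  0.   -0.   -0.  ]
(0.012, 0.0025) [ 2.24  0.13 -0.   -0.07]
(0.033, 0.009) [ 2.2   0.08 -0.   -0.1 ]
(0.054, 0.0185) [ 2.3  -0.02 -0.   -0.09]
(0.074, 0.0285) [ 2.24  0.05 -0.   -0.07]
(0.092, 0.0375) [ 2.01  0.02 -0.   -0.  ]
(0.103, 0.0435) [ 1.25 -0.04 -0.   -0.  ]
(0.107, 0.0455) [ 0.45  0.   -0.   -0.  ]
```

View pics/w2.png

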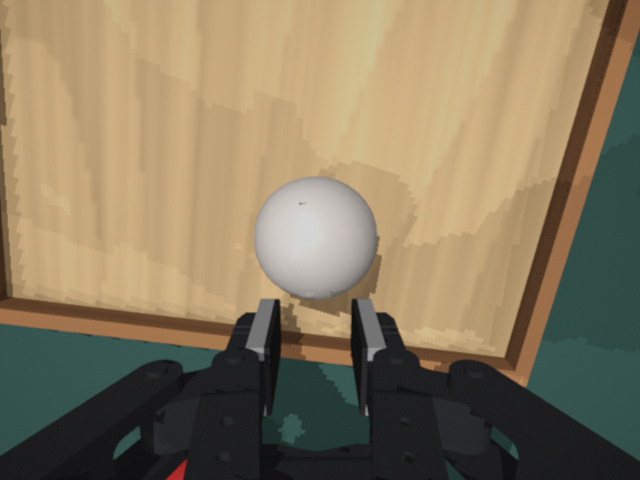

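The ball is at (316,237), centred between the tips at (262,320) and (370,320) and just clear of them. I'll start a slow push.

>>> play_rows([
  [0.3,0,0,0,0,0,-0.4],
  [0.5,0,0,0,0,0,-0.4],
  [0.7,0,0,0,0,0,-0.4],
  [0.9,0,0,0,0,0,-0.4],
  [1.1,0,0,0,0,0,-0.4],
])

```text
clock: 3.35
position: [0.6039, -0.2008, 0.0266]
tool_rot: [3.141, 0.0, 1.88]
force: [-0.3, -0.0, -0.1]
grip_width: 0.0258
finger_force: 0.0
```

>>> play_rows([
  [0.25,0,0,0,0,0,-0.4],
  [0.5,0,0,0,0,0,-0.4],
  [0.75,0,0,0,0,0,-0.4],
  [1.0,0,0,0,0,0,-0.4],
  [1.25,0,0,0,0,0,-0.4],
])

```text
clock: 3.85
position: [0.5999, -0.1888, 0.0263]
tool_rot: [-3.142, -0.0, 1.88]
force: [-0.2, 1.4, -0.3]
grip_width: 0.0256
finger_force: 0.0
```

>>> play_rows([
  [0.25,0,0,0,0,0,-0.4],
  [0.5,0,0,0,0,0,-0.4],
  [0.75,0,0,0,0,0,-0.4],
  [1.0,0,0,0,0,0,-0.4],
  [1.25,0,0,0,0,0,-0.4],
])

```text
clock: 4.35
position: [0.5961, -0.1769, 0.0263]
tool_rot: [3.142, -0.0, 1.88]
force: [-0.4, 0.1, 0.1]
grip_width: 0.0259
finger_force: 0.0
```

```bash
cat >> h.py <<'E'
def rep():
    a,s=pose(); print(s['clock'],a.round(4),"tcp_t",w2t(a).round(4),"hd",np.rad2deg(a[3]-A).round(1),s['force'].round(2))
    for x in wball(): t=w2t(x[2]); h=a[3]-A; r=t-w2t(a); print("W",x[0],x[1],t.round(4),"ahead",(r@[np.cos(h),np.sin(h)]).round(4),"left",(r@[-np.sin(h),np.cos(h)]).round(4))
    for x in tball(): print("T",x)
    return a
E
python3 -c "
from h import *
rep()"
```

```text
4.35 [ 0.5961 -0.1769  0.0263  1.8798] tcp_t [-0.1068 -0.0153] hd 8.0 [-0.45  0.06  0.13]
W [309.3 255.3] 8768 [-0.0794 -0.0107] ahead 0.0278 left 0.0008
T (array([293.6, 245.6]), np.int32(216), array([ 0.1176, -0.0483]))
T (array([389.6, 247.3]), np.int32(210), array([-0.0775, -0.011 ]))
```

The V holds the ball centred, 28 mm ahead of the TCP. I'll continue to the gate.

>>> play_rows([
  [0.25,0,0,0,0,0,-0.4],
  [0.5,0,0,0,0,0,-0.4],
  [0.75,0,0,0,0,0,-0.4],
  [1.0,0,0,0,0,0,-0.4],
  [1.25,0,0,0,0,0,-0.4],
])

```text
clock: 4.95
position: [0.5923, -0.165, 0.0263]
tool_rot: [3.142, -0.0, 1.88]
force: [-0.1, 1.0, 0.1]
grip_width: 0.0259
finger_force: 0.0
```

>>> play_rows([
  [0.25,0,0,0,0,0,-0.4],
  [0.5,0,0,0,0,0,-0.4],
  [0.75,0,0,0,0,0,-0.4],
  [1.0,0,0,0,0,0,-0.4],
  [1.25,0,0,0,0,0,-0.4],
])

```text
clock: 5.45
position: [0.5885, -0.1531, 0.0263]
tool_rot: [-3.142, -0.0, 1.88]
force: [-0.3, -0.9, 0.6]
grip_width: 0.0257
finger_force: 0.0
```

>>> play_rows([
  [0.25,0,0,0,0,0,-0.4],
  [0.5,0,0,0,0,0,-0.4],
  [0.75,0,0,0,0,0,-0.4],
  [1.0,0,0,0,0,0,-0.4],
  [1.25,0,0,0,0,0,-0.4],
])

```text
clock: 5.95
position: [0.5847, -0.1412, 0.0263]
tool_rot: [3.142, -0.0, 1.88]
force: [-0.2, 0.2, -1.1]
grip_width: 0.0253
finger_force: 0.0
```

>>> play_rows([
  [0.25,0,0,0,0,0,-0.4],
  [0.5,0,0,0,0,0,-0.4],
  [0.75,0,0,0,0,0,-0.4],
  [1.0,0,0,0,0,0,-0.4],
  [1.25,0,0,0,0,0,-0.4],
])

```text
clock: 6.45
position: [0.5809, -0.1293, 0.0263]
tool_rot: [3.142, -0.0, 1.88]
force: [1.0, -0.3, 0.8]
grip_width: 0.0259
finger_force: 0.0
```

>>> play_rows([
  [0.2,0,0,0,0,0,-0.4],
  [0.4,0,0,0,0,0,-0.4],
  [0.6,0,0,0,0,0,-0.4],
  [0.8,0,0,0,0,0,-0.4],
  [1.0,0,0,0,0,0,-0.4],
])

```text
clock: 6.95
position: [0.5779, -0.1198, 0.0263]
tool_rot: [-3.142, 0.0, 1.88]
force: [-1.0, -0.6, 1.1]
grip_width: 0.0256
finger_force: 0.3
```

```bash
python3 -c "
from h import *
a=rep();c=a
for b,h in [((.008,.002),12),((.022,.0055),16),((.036,.0105),20),((.050,.0163),24),((.064,.0230),27),((.078,.0303),28),((.09,.0368),28)]:
    n=tp(b,h,.0275,.026); print(b,rel(c,n).round(2)); c=n
"
```

```text
6.95 [ 0.5779 -0.1198  0.0263  1.8797] tcp_t [-0.0475 -0.007 ] hd 8.0 [-1.01 -0.6   1.15]
W [310.6 258.1] 9142 [-0.021  -0.0029] ahead 0.0268 left 0.0004
T (array([293.8, 245.7]), np.int32(225), array([ 0.1173, -0.048 ]))
T (array([360.5, 257.9]), np.int32(115), array([-0.0142,  0.0003]))
(0.008, 0.002) [ 2.88  0.07  0.03 -0.07]
(0.022, 0.0055) [ 1.45  0.14 -0.   -0.07]
(0.036, 0.0105) [ 1.49  0.1  -0.   -0.07]
(0.05, 0.0163) [ 1.52  0.13 -0.   -0.07]
(0.064, 0.023) [ 1.56  0.1  -0.   -0.05]
(0.078, 0.0303) [ 1.58  0.03 -0.   -0.02]
(0.09, 0.0368) [ 1.36 -0.01 -0.   -0.  ]
```

>>> play_rows([
  [0.2,0,0,0,0,0,-0.4],
  [0.4,0,0,0,0,0,-0.4],
  [0.6,0,0,0,0,0,-0.4],
  [0.8,0,0,0,0,0,-0.4],
  [1.0,0,0,0,0,0,-0.4],
])

```text
clock: 7.55
position: [0.5749, -0.1103, 0.0263]
tool_rot: [3.142, -0.0, 1.88]
force: [0.1, -0.5, 1.0]
grip_width: 0.0256
finger_force: 0.2
```

>>> play_rows([
  [0.2,0,0,0,0,-0.01,-0.4],
  [0.4,0.01,0,0,0,-0.02,-0.4],
  [0.6,0.02,0,0,0,-0.03,-0.4],
  [0.8,0.03,0,0,0,-0.03,-0.4],
  [1.0,0.04,0,0,0,-0.035,-0.4],
])

```text
clock: 8.05
position: [0.5721, -0.1007, 0.0262]
tool_rot: [-3.141, -0.0, 1.915]
force: [0.4, -0.8, -0.0]
grip_width: 0.0257
finger_force: 0.2
```

>>> play_rows([
  [0.2,0,0,0,0,-0.01,-0.4],
  [0.4,0.01,0,0,0,-0.02,-0.4],
  [0.6,0.02,0,0,0,-0.03,-0.4],
  [0.8,0.03,0,0,0,-0.03,-0.4],
  [1.0,0.04,0,0,0,-0.035,-0.4],
])

```text
clock: 8.55
position: [0.5693, -0.0912, 0.0264]
tool_rot: [3.141, 0.0, 1.95]
force: [1.0, -1.6, 1.8]
grip_width: 0.0255
finger_force: 1.0
```

```bash
python3 -c "
from h import *
a=rep();c=a
p,d=viewer.grab_frame('wrist'); cv2.imwrite('pics/w3.png',p[:,:,::-1])
for b,h in [((.022,.0055),16),((.036,.0105),20),((.050,.0163),24),((.064,.0230),27),((.078,.0303),28),((.09,.0368),28)]:
    n=tp(b,h,.0275,.026); print(b,rel(c,n).round(2)); c=n
"
```

```text
8.55 [ 0.5693 -0.0912  0.0264  1.9498] tcp_t [-0.0178 -0.0033] hd 12.0 [ 1.02 -1.57  1.77]
W [311.8 258.8] 9213 [0.008  0.0022] ahead 0.0265 left 0.0
T (array([293.9, 245.7]), np.int32(229), array([ 0.1171, -0.0481]))
(0.022, 0.0055) [ 1.34  0.16  0.04 -0.07]
(0.036, 0.0105) [ 1.49  0.1  -0.   -0.07]
(0.05, 0.0163) [ 1.52  0.13 -0.   -0.07]
(0.064, 0.023) [ 1.56  0.1  -0.   -0.05]
(0.078, 0.0303) [ 1.58  0.03 -0.   -0.02]
(0.09, 0.0368) [ 1.36 -0.01 -0.   -0.  ]
```

View pics/w3.png

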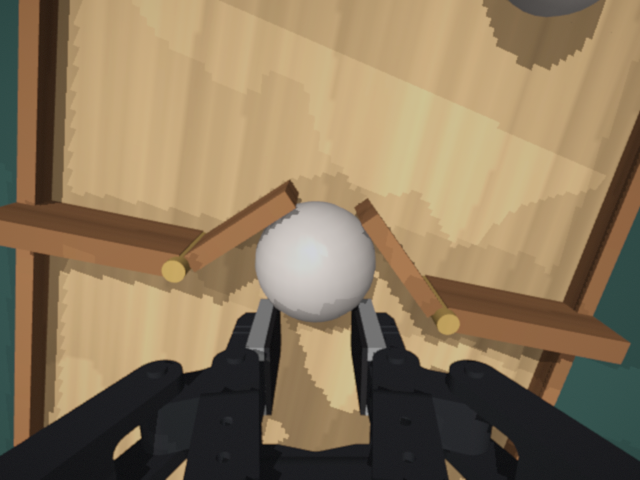

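The ball at (316,260) is entering with both leaves open, their tips at (290,190) and (365,210). The pivots at (173,270) and (448,323) are well clear of the fingers, so I'll continue.

>>> play_rows([
  [0.27,0.03,0,0,0,-0.014,-0.4],
  [0.54,0.06,0,0,0,-0.028,-0.4],
  [0.81,0.09,0,0,0,-0.042,-0.4],
  [1.08,0.12,0,0,0,-0.056,-0.4],
  [1.35,0.15,0,0,0,-0.07,-0.4],
])

```text
clock: 9.2
position: [0.5656, -0.0779, 0.0263]
tool_rot: [3.141, 0.0, 2.021]
force: [1.0, -2.1, 2.3]
grip_width: 0.0254
finger_force: 1.4
```

>>> play_rows([
  [0.3,0.02,0,0,0,-0.014,-0.4],
  [0.6,0.04,0,0,0,-0.028,-0.4],
  [0.9,0.06,0,0,0,-0.042,-0.4],
  [1.2,0.08,0,0,0,-0.056,-0.4],
  [1.5,0.1,0,0,0,-0.07,-0.4],
])

```text
clock: 9.7
position: [0.56, -0.064, 0.0263]
tool_rot: [3.142, 0.0, 2.091]
force: [1.0, -1.9, 3.2]
grip_width: 0.0258
finger_force: 1.7
```

```bash
python3 -c "
from h import *
a=rep();c=a
for b,h in [((.050,.0163),24),((.064,.0230),27),((.078,.0303),28),((.09,.0368),28)]:
    n=tp(b,h,.0270,.026); print(b,rel(c,n).round(2)); c=n
"
```

```text
9.7 [ 0.56   -0.064   0.0263  2.0909] tcp_t [0.0106 0.0013] hd 20.1 [ 1.05 -1.91  3.18]
W [597.8  64.4] 8286 [ 0.12   -0.0473] ahead 0.086 left -0.0832
W [312.  259.3] 9799 [0.0351 0.0103] ahead 0.0262 left 0.0
T (array([293.9, 245.6]), np.int32(230), array([ 0.117 , -0.0482]))
(0.05, 0.0163) [ 1.52  0.13  0.03 -0.07]
(0.064, 0.023) [ 1.56  0.1  -0.   -0.05]
(0.078, 0.0303) [ 1.58  0.03 -0.   -0.02]
(0.09, 0.0368) [ 1.36 -0.01 -0.   -0.  ]
```

>>> play_rows([
  [0.25,0.02,0,0,0,-0.01,-0.4],
  [0.5,0.04,0,0,0,-0.02,-0.4],
  [0.7,0.06,0,0,0,-0.03,-0.4],
  [0.9,0.08,0,0,0,-0.04,-0.4],
  [1.1,0.1,0,0,0,-0.05,-0.4],
])

```text
clock: 10.3
position: [0.5554, -0.054, 0.0263]
tool_rot: [-3.142, -0.0, 2.141]
force: [0.6, -2.8, 3.2]
grip_width: 0.0254
finger_force: 1.5
```

```bash
python3 -c "
from h import *
a=rep();c=a
p,d=viewer.grab_frame('wrist'); cv2.imwrite('pics/w4.png',p[:,:,::-1])
for b,h in [((.056,.0193),26),((.067,.0248),28),((.078,.0305),28),((.09,.0368),28)]:
    n=tp(b,h,.0270,.026); print(b,rel(c,n).round(2)); c=n
"
```

```text
10.3 [ 0.5554 -0.054   0.0263  2.1406] tcp_t [0.0212 0.0041] hd 22.9 [ 0.6  -2.85  3.19]
W [597.  119.8] 8272 [ 0.1196 -0.0475] ahead 0.0705 left -0.0859
W [312.2 259.2] 9915 [0.0453 0.0143] ahead 0.0261 left -0.0
T (array([293.9, 245.6]), np.int32(232), array([ 0.117 , -0.0482]))
(0.056, 0.0193) [ 1.1   0.1   0.03 -0.05]
(0.067, 0.0248) [ 1.23  0.08 -0.   -0.03]
(0.078, 0.0305) [ 1.24  0.01 -0.   -0.  ]
(0.09, 0.0368) [ 1.36  0.01 -0.   -0.  ]
```

View pics/w4.png

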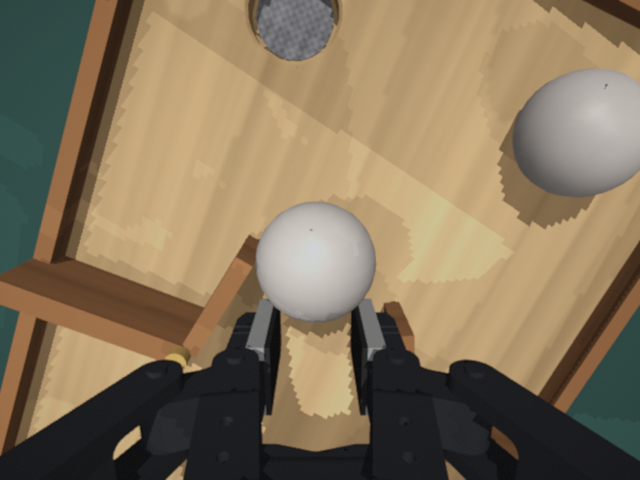

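The ball is at (316,260). The left leaf tip still rubs it at (250,240), and the right leaf rides on the finger. The felt cup lies almost dead ahead at (295,20).

>>> play_rows([
  [0.22,0.02,0,0,0,-0.01,-0.4],
  [0.44,0.04,0,0,0,-0.02,-0.4],
  [0.66,0.06,0,0,0,-0.03,-0.4],
  [0.88,0.08,0,0,0,-0.04,-0.4],
  [1.1,0.1,0,0,0,-0.05,-0.4],
])

```text
clock: 10.95
position: [0.5503, -0.0442, 0.0263]
tool_rot: [-3.142, 0.0, 2.191]
force: [0.9, -3.5, 2.4]
grip_width: 0.0255
finger_force: 1.9
```

>>> play_rows([
  [0.24,0.02,0,0,0,-0.01,-0.4],
  [0.48,0.04,0,0,0,-0.02,-0.4],
  [0.72,0.06,0,0,0,-0.03,-0.4],
  [0.96,0.07,0,0,0,-0.03,-0.4],
  [1.2,0.08,0,0,0,-0.03,-0.4],
])

```text
clock: 11.45
position: [0.5441, -0.034, 0.0263]
tool_rot: [3.141, 0.0, 2.22]
force: [2.3, -1.2, 0.1]
grip_width: 0.0259
finger_force: 1.3
```

```bash
python3 -c "
from h import *
a=rep();c=a
for b,h in [((.080,.0315),28),((.09,.0368),28),((.1,.042),28),((.105,.0447),28)]:
    n=tp(b,h,.0265,.026); print(b,rel(c,n).round(2)); c=n
"
```

```text
11.45 [ 0.5441 -0.034   0.0263  2.2197] tcp_t [0.0428 0.0119] hd 27.5 [ 2.28 -1.17  0.09]
W [589.3 218.3] 8747 [ 0.1194 -0.0487] ahead 0.04 left -0.089
W [312.9 257.8] 10272 [0.0664 0.0239] ahead 0.0265 left -0.0002
T (array([290.9, 245.9]), np.int32(136), array([ 0.1232, -0.0486]))
(0.08, 0.0315) [ 1.55 -0.    0.03 -0.01]
(0.09, 0.0368) [ 1.13  0.   -0.   -0.  ]
(0.1, 0.042) [ 1.13  0.01 -0.   -0.  ]
(0.105, 0.0447) [ 0.57 -0.   -0.   -0.  ]
```

>>> play_rows([
  [0.26,0,0,0,0,0,-0.4],
  [0.52,0,0,0,0,-0.01,-0.4],
  [0.78,0,0,0,0,-0.01,-0.4],
  [1.04,0,0,0,0,-0.01,-0.4],
  [1.3,0,0,0,0,-0.01,-0.4],
])

```text
clock: 12.05
position: [0.5362, -0.0235, 0.0264]
tool_rot: [3.141, 0.0, 2.23]
force: [4.2, -0.4, -0.1]
grip_width: 0.0255
finger_force: 1.8
```

>>> play_rows([
  [0.24,0,0,0,0,0,-0.4],
  [0.48,0,0,0,0,0,-0.4],
  [0.72,0,0,0,0,0,-0.4],
  [0.96,0,0,0,0,0,-0.4],
  [1.2,0,0,0,0,0,-0.4],
])

```text
clock: 12.55
position: [0.5283, -0.0142, 0.0262]
tool_rot: [-3.141, -0.0, 2.23]
force: [-0.9, 0.1, -0.9]
grip_width: 0.0251
finger_force: 0.0
```

>>> play_rows([
  [0.2,0,0,0,0,0,-0.4],
  [0.4,0,0,0,0,0,-0.4],
  [0.6,0,0,0,0,0,-0.4],
  [0.8,0,0,0,0,0,-0.4],
  [1.0,0,0,0,0,0,-0.4],
])

```text
clock: 13.05
position: [0.5226, -0.0062, 0.0263]
tool_rot: [-3.142, -0.0, 2.23]
force: [0.8, 0.3, 0.5]
grip_width: 0.0256
finger_force: 0.0
```

```bash
python3 -c "
from h import *
a=rep();c=a
for b,h in [((.1,.042),28),((.107,.0457),28)]:
    n=tp(b,h,.0265,.026); print(b,rel(c,n).round(2)); c=n
"
```

```text
13.05 [ 0.5226 -0.0062  0.0263  2.2298] tcp_t [0.0738 0.0284] hd 28.1 [0.79 0.28 0.53]
W [313.9 258.6] 10929 [0.0972 0.0403] ahead 0.0263 left -0.0005
W [568.3 320.9] 8862 [ 0.1186 -0.0479] ahead 0.0037 left -0.0883
(0.1, 0.042) [0.3  0.03 0.03 0.  ]
(0.107, 0.0457) [ 0.79  0.   -0.   -0.  ]
```

>>> play_rows([
  [0.15,0,0,0,0,0,-0.4],
  [0.3,0.01,0,0,0,0,-0.4],
  [0.45,0.02,0,0,0,0,-0.4],
  [0.6,0.02,0,0,0,0,-0.4],
  [0.75,0.02,0,0,0,0,-0.4],
])

```text
clock: 13.65
position: [0.5182, -0.0002, 0.0263]
tool_rot: [-3.142, -0.0, 2.23]
force: [0.5, -0.0, 0.3]
grip_width: 0.0256
finger_force: 0.0
```

```bash
python3 -c "
from h import *
a=rep()
p,d=viewer.grab_frame('wrist'); cv2.imwrite('pics/w5.png',p[:,:,::-1])
"
```

```text
13.65 [ 5.1820e-01 -2.0000e-04  2.6300e-02  2.2298e+00] tcp_t [0.0805 0.0317] hd 28.1 [ 0.47 -0.03  0.35]
W [314.  256.4] 11106 [0.1046 0.0439] ahead 0.027 left -0.0005
W [563.  340.1] 8925 [ 0.1185 -0.0475] ahead -0.0037 left -0.0877
```

View pics/w5.png

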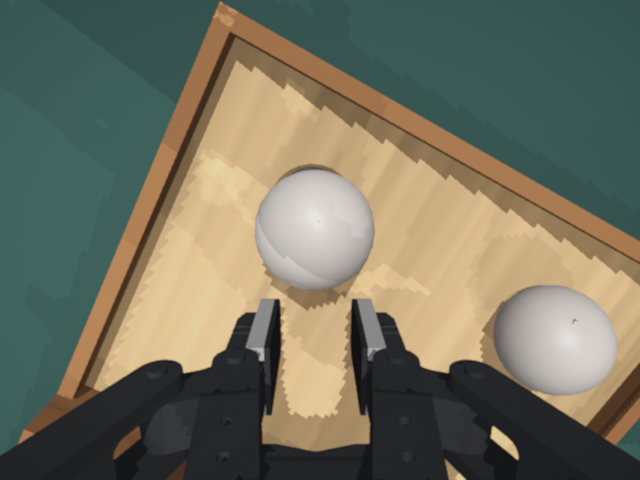

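The ball has rolled clear of the tips to (315,230) and dropped into the cup. I'll back off a little, lift out, and give the gate time to shut.

>>> play_rows([
  [-0.2,0,0,0,0,0,-0.4],
  [-0.4,0,-0.5,0,0,0,-0.4],
  [-0.5,0,-2,0,0,0,-0.4],
  [-0.5,0,-4,0,0,0,-0.4],
  [-0.5,0,-6,0,0,0,-0.4],
])

```text
clock: 14.3
position: [0.5213, -0.0044, 0.0872]
tool_rot: [-3.141, -0.0, 2.23]
force: [0.2, -0.4, -0.3]
grip_width: 0.0254
finger_force: 0.0
```

>>> play_rows([
  [-1,0,-2,0,0,0,-0.4],
  [-3,0,-5,0,0,0,-0.4],
  [-6,0,-8,0,0,0,-0.4],
  [-9,0,-10,0,0,0,-0.4],
  [-11,0,-11,0,0,0,-0.4],
])

```text
clock: 14.8
position: [0.5901, -0.0935, 0.1988]
tool_rot: [3.14, 0.002, 2.228]
force: [-0.9, 0.6, -1.1]
grip_width: 0.0255
finger_force: 0.0
```

>>> play_rows([
  [0,0,0,0,0,0,-0.4],
  [0,0,0,0,0,0,-0.4],
  [0,0,0,0,0,0,-0.4],
  [0,0,0,0,0,0,-0.4],
  [0,0,0,0,0,0,-0.4],
])

```text
clock: 15.3
position: [0.5884, -0.0907, 0.1961]
tool_rot: [-3.141, -0.0, 2.231]
force: [-0.6, -0.2, 0.1]
grip_width: 0.0258
finger_force: 0.0
```

>>> play_rows([
  [0,0,0,0,0,0,-0.4],
  [0,0,0,0,0,0,-0.4],
  [0,0,0,0,0,0,-0.4],
  [0,0,0,0,0,0,-0.4],
  [0,0,0,0,0,0,-0.4],
])

```text
clock: 15.8
position: [0.5887, -0.0912, 0.1963]
tool_rot: [-3.142, -0.0, 2.23]
force: [-0.9, -0.1, 0.3]
grip_width: 0.0258
finger_force: 0.0
```

>>> play_rows([
  [0,0,0,0,0,0,-0.4],
  [0,0,0,0,0,0,-0.4],
  [0,0,0,0,0,0,-0.4],
  [0,0,0,0,0,0,-0.4],
  [0,0,0,0,0,0,-0.4],
])

```text
clock: 16.3
position: [0.5887, -0.0912, 0.1963]
tool_rot: [3.142, -0.0, 2.23]
force: [0.4, 0.9, 0.5]
grip_width: 0.0255
finger_force: 0.0
```

```bash
python3 -c "
from h import *
a=rep()
c=viewer.camera_info('wrist'); p,d=viewer.grab_frame('wrist'); cv2.imwrite('pics/w6.png',p[:,:,::-1])
hsv=cv2.cvtColor(p,cv2.COLOR_RGB2HSV)
for ce,q in blobs((hsv[...,1]<50)&(hsv[...,2]>150),400): print(w2t(ray(c,*ce,.027)),q, 'top z', ray(c,*ce,.027), (lambda dd: (c['R'].T@(np.array([(ce[0]-c['cx'])/c['fx'],(ce[1]-c['cy'])/c['fy'],1])*dd-c['t'])))(d[int(ce[1]),int(ce[0])]))
"
```

```text
16.3 [ 0.5887 -0.0912  0.1963  2.2297] tcp_t [-0.0211 -0.0225] hd 28.1 [0.4  0.9  0.47]
W [448.  55.] 2447 [ 0.1176 -0.0481] ahead 0.1103 left -0.0879
W [ 14.2 421.6] 684 [-0.2953  0.1184] ahead -0.1757 left 0.2533
T (array([293.7, 245.6]), np.int32(214), array([ 0.1176, -0.0484]))
T (array([301.9, 293.4]), np.int32(221), array([0.1171, 0.0517]))
[ 0.11933291 -0.04942491] [ 419   28   57   55 2442] top z [0.59161197 0.05175443 0.027     ] [0.5888305  0.0464965  0.04597019]
[-0.3029525   0.12095952] [  0 408  38  35 681] top z [ 0.49481407 -0.39320173  0.027     ] [ 0.49539718 -0.38911457  0.03054498]
```

View pics/w6.png

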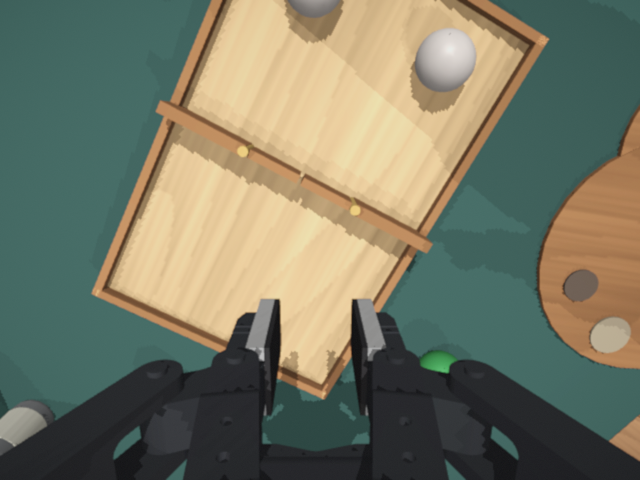

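The gate is shut, with its gap at (302,177) and both leaves in line with the fence. The two balls read tray (117.1, +51.7) and (117.6, -48.4) in the top view, 100.1 mm apart against the 100 mm cup spacing. Both are therefore seated.

```bash
python3 -c "
from workcell import bot
print(bot.job_done())"
```

```text
the job is handed in; nothing more can be done
None
```

The loose white ball is parked in the felt cup, the gate is shut behind it, the parked ball is still in its own cup, and I handed the job in at about 16 s; no verdict came back.

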